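# Check-weigh a connector sleeve and press it home on the matching test post

## Task

Set the white sleeve with the orange band gently on the pan of the bench balance, let go and see which way the beam settles. If the pan side sinks (heavy, metal insert present) put the sleeve over the green station's post, if the pan side stays up (light, insert missing) over the red one, and press it firmly home against the stop with 10 to 20 N, no harder, for a moment; then let go. Treat the balance with care (no more than 10 N on its pan), keep the sleeve upright and leave the other things where they are.

Things in the scene. Friction and masses are not known exactly. Their poses are not given: they have to be found in the camera images.
- sleeve: The sleeve to check: white plastic tube, 40 mm diameter, 50 mm tall, orange band 34 to 42 mm up, 17.5 mm through bore, standing upright. 90 to 210 g, not visible. Origin at the centre of its underside, z up along the bore. Grip it across its diameter from above with the TCP about 36 mm above its underside, so that the fingertips clear the pan's rim.
- balance: Bench balance, blue base 130 x 270 x 18 mm, fixed; origin at the centre of its underside, y along the beam. The pivot is 95 mm up; a white scale plate (to 190 mm high) with a red zero mark stands at the pivot, before it the beam's red pointer. Pan on the -y arm, brass counterweight on the +y arm.
- pan (a point): Centre of the pan's inner floor: an aluminium dish 62 mm wide inside, rim 6 mm above its floor, fixed to the beam 110 mm from the pivot; 105 mm above the table when level. It moves 8.8 mm up or down from level to its stops; pushing it down from the upper stop takes only about 0.7 N at first and 2.3 N at the end, then the lower stop is hard.
- beam (a joint): Beam tilt in rad: 0 level (pointer on the red mark), positive with the pan side down, stops at -0.08 and +0.08. Empty it rests at -0.08. With a sleeve near the pan's middle it settles within a second at about 0 for 150 g, roughly 0.01 rad more or less per 10 g: above 0 is heavy, below 0 is light.
- green_post: Station for heavy sleeves: a green block 80 x 80 x 25 mm, fixed; origin at the centre of its underside, z up. On its axis stands a steel post, 13 mm diameter, with a tapered tip, through a black collar of 34 mm diameter. The sleeve goes over the post (2 mm play all round) onto the collar. A sleeve that is home has its underside 29 to 45 mm above the table.
- green_top (a point): Centre of the green block's top face, 25 mm up. Post and collar are shimmed to a new, unreported height each time: collar top 37 to 53 mm above the table, tip always 28 mm above it. Pushed, the collar slides 8 mm down against 5 N drag to a firm rubber stop (12 N/mm) that must be felt (10 to 20 N for 0.3 s is home; over 22 N damages it), and stays down.
- red_post: Station for light sleeves: a red block 80 x 80 x 25 mm, fixed; origin at the centre of its underside, z up. On its axis stands a steel post, 13 mm diameter, with a tapered tip, through a black collar of 34 mm diameter. The sleeve goes over the post (2 mm play all round) onto the collar. A sleeve that is home has its underside 29 to 45 mm above the table.
- red_top (a point): Centre of the red block's top face, 25 mm up. Post and collar are shimmed to a new, unreported height each time: collar top 37 to 53 mm above the table, tip always 28 mm above it. Pushed, the collar slides 8 mm down against 5 N drag to a firm rubber stop (12 N/mm) that must be felt (10 to 20 N for 0.3 s is home; over 22 N damages it), and stays down.
- tape_roll: Bystander: black roll of tape lying flat, 72 mm across, 19 mm high; origin at the centre of its underside.
- screwdriver: Bystander: screwdriver with a red handle lying on the table; origin under its middle.
- connector: Bystander: small black connector 28 x 34 x 34 mm with a grey top; origin at the centre of its underside.
- clip_block: Bystander: white clip block 36 x 30 x 40 mm with two prongs; origin at the centre of its underside.
- grease_can: Bystander: can 66 mm in diameter, 110 mm tall; origin at the centre of its underside.
- clip_jar: Bystander: clear jar 56 mm in diameter, 70 mm tall; origin at the centre of its underside.
There are look-alikes about, which are no part of the job. Leave any blue or pink look-alike of the sleeve alone. Several things look just like the red_post: the one meant starts farthest to the robot's left.

How it is judged:
By the outcome, as a careful person would: the job done as asked, in the order asked, and still so for the second after the job is handed in, with the robot touching nothing.
It also fails if it takes over 61 s, if anything falls off the work surface, if the arm or the gripper's body presses on something with over 40 N, if the wrist force passes 120 N, or if a joint passes its speed limit or range.

## Robot

A 6-joint arm with a two-finger parallel gripper is mounted at the origin on the work surface. World frame = base frame: x ahead of the robot, y to its left, z up, the work surface at z = 0. Lengths are in m, angles in rad, forces in N, time in s.
With the tool pointing down it reaches from about 0.35 to 0.975 m from the base axis. Payload 4.9 kg.
Tool frame: the origin (TCP) lies between the finger pads, 19 mm behind the fingertips; this is the grasp point; z points along the fingers, y is the line along which they close (so a half turn about z gives the same grasp; the last joint's range is limited). The gripper opens to 85 mm and grips with 20 to 120 N. Pads are 22 mm wide; open, the fingers measure 114 mm over their backs; the gripper's body (76 mm by 85 mm) begins 54 mm behind the grasp point. The pads swing forward as they close: fully open they stand 13 mm farther back than shut.
Start: joints at [-1.294, 0.053, 1.613, -0, 1.476, -0.119], TCP at [0.241, -0.577, 0.25] pointing down, gripper open.
Joint ranges: [-3.01, 3.01], [-1.01, 2.22], [0.06, 2.58], [-1.02, 4.17], [0.09, 2.62], [-3.14, 3.14]. Speed limits (rad/s): [2.57, 2.57, 3.14, 3.14, 3.14, 3.14].

## Interface

Orientations are given as a rotation vector (axis times angle).
In Python, from station import ctrl gives the robot as it stands. The module is installed in compiled form; this text tells all that it offers.
- The arm moves only by the shell command python3 -m handwheel 'ROWS' [OPENING] [FORCE]. ROWS is JSON, a list of rows, each a list of 2 entries, a list of its own where there are three numbers: the shift along the tool's x, y, z in cm, then the turn, a rotation vector about the tool's x, y, z in rad. In form: [[[tx, ty, tz], [ax, ay, az]], ...]. A call has 1 to 5 rows; each row is the pose to reach, as a shift and turn from the pose commanded when the call began, along the tool's axes at that moment; what a row does not reach only later rows make up. A row lasts 1/8 s, in which the tool goes at most 62.5 mm and 10.7 degrees, less where a joint would pass 70% of its speed; a pose out of reach is approached as far as the arm can. A call with a gripper value outside its range is refused whole. OPENING is the gripper's target within -1 to 1 (shut at 1, half-way at 0, fully open at -1), set as the call begins (- or left out, the last holds). The fingers move at their own pace and stop on an object; FORCE is the grip in N (left out, the last holds). Time passes only in rows, so rows that repeat a pose let the fingers close. It gives the time, the measured TCP pose, the force, the opening and the grip force at its end, in the units of the state.
- ctrl.get_obs(): the state, without advancing time (a new reading comes with each control period).
- ctrl.get_image(name): name is "side" or "top"; returns the picture (480x640x3 uint8, blue, green, red); there is no depth.
- ctrl.calibration(name): a dict with "fx", "fy", "cx", "cy" (pixels), "R" (3x3) and "t" (3): a world point X has camera coordinates R X + t. Camera axes: x right, y down, z forward; pixel columns grow to the right and rows downward; lengths in m; the calibration is good to about 2 mm. A picture is of the moment at which its call begins. calibration takes no time and is no camera call.
- ctrl.finish_job(): hands the job in; it is judged then, once.
Trained networks look in the newest picture that a camera, given by its name, has taken for a name from the list of things; names that differ only in an ending like _2 or _b are one class to them, and where a whole thing is asked for, a point or a joint stands for the part that bears it (a point fixed in the world has none). Each returns a list of dicts, best first, with "score" (0 to 1); they miss things now and then, are a little off and sometimes report something else, mostly with a low value. They report only what shows in the picture. A call takes as long as a camera call. They do not tell look-alikes from the thing itself.
- ctrl.look_for(camera, query): "position" ([column, row] in pixels, amid what is visible of it).
- ctrl.landmark_of(camera, query): "position" ([column, row] in pixels: a listed point, or the origin of a listed thing).
The state is a dict: "t": time; "q": joint angles; "dq": joint speeds; "effort": joint torques, N m; "tool_pos": TCP position; "tool_rot": TCP orientation; "contact_force": force on the tool from outside, world axes, zero at the start; "wrist_torque": the same for the moment, N m; "opening": finger opening in m; "grip_force": force on a finger pad.
Only numpy, scipy, OpenCV 4.12 (cv2) and the standard library are available. Lean on these libraries where they do the work, as an engineer would, in place of code of your own. Each camera call takes 0.05 s, during which the arm holds its last target. There are 200 camera calls.

## Working session

There is one attempt and no reset: what is moved stays moved. The work goes in short steps, Python scripts to look and compute and a shell command to move; the robot and the scene stay as the last step left them, time stands still between calls to the robot, and variables do not carry over. Pictures are saved under pics/ and viewed, at most 10 in all, crops included, and the job is handed in when it is done.

```bash
mkdir -p pics
python3 - <<'E'
from station import ctrl
import cv2,numpy as np
o=ctrl.get_obs();print(o['t'],o['tool_pos'],o['tool_rot'],o['contact_force'],o['opening'])
for n in("top","side"):
    im=ctrl.get_image(n);cv2.imwrite(f"pics/{n}0.png",im)
    c=ctrl.calibration(n);print(n,c)
    for q in("sleeve","balance","pan","green_top","red_top","clip_jar","grease_can"):
        print(n,q,[(np.round(d['position']).tolist(),round(d['score'],2)) for d in ctrl.landmark_of(n,q)][:5])
E
```

```text
0.0 [ 0.24081107 -0.57611771  0.24874151] [-3.07825492e+00 -6.17311854e-01  2.74386320e-04] [ 0.51834023 -0.37749    -0.19202999] 0.08526822247730609
top {'fx': 475.84552254384516, 'fy': 475.84552254384516, 'cx': 315.5271168402009, 'cy': 226.1591038845787, 'R': array([[-0.02147687, -0.9993494 , -0.02897457],
       [-0.98255893,  0.02645257, -0.18406037],
       [ 0.18470707,  0.02451618, -0.98248779]]), 't': array([-0.02109861,  0.56095263,  1.03700407])}
top sleeve [([303.0, 289.0], 0.79), ([283.0, 215.0], 0.7), ([181.0, 226.0], 0.66), ([294.0, 250.0], 0.51)]
top balance [([180.0, 227.0], 0.93)]
top pan [([210.0, 221.0], 0.89)]
top green_top [([471.0, 260.0], 0.6), ([472.0, 258.0], 0.56)]
top red_top [([439.0, 335.0], 0.93), ([380.0, 221.0], 0.71)]
top clip_jar [([493.0, 182.0], 0.95), ([211.0, 220.0], 0.3)]
top grease_can [([223.0, 148.0], 0.93)]
side {'fx': 509.50749654614606, 'fy': 509.50749654614606, 'cx': 314.08817299261125, 'cy': 236.8312055297488, 'R': array([[-0.85744329, -0.51429836, -0.01697668],
       [-0.26421435,  0.46833173, -0.84312287],
       [ 0.44156742, -0.71844456, -0.53745291]]), 't': array([0.42464662, 0.26672592, 0.78149641])}
side sleeve [([354.0, 318.0], 0.95), ([257.0, 303.0], 0.82), ([305.0, 305.0], 0.76)]
side balance [([301.0, 306.0], 0.69), ([180.0, 395.0], 0.57)]
side pan [([219.0, 305.0], 0.68)]
side green_top [([400.0, 210.0], 0.66)]
side red_top []
side clip_jar [([351.0, 191.0], 0.86)]
side grease_can [([146.0, 316.0], 0.89)]
```

View pics/top0.png

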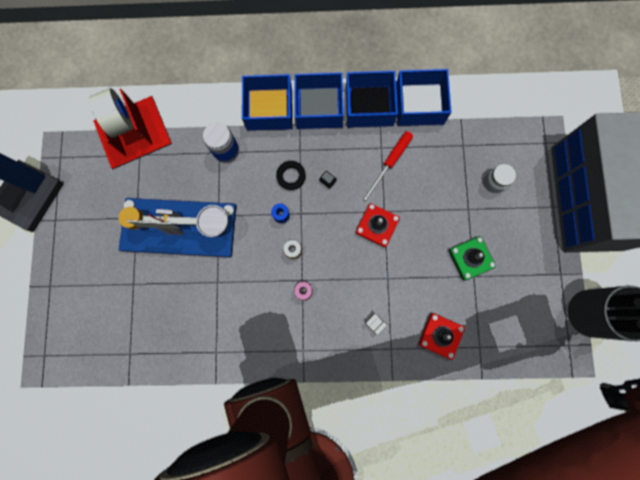

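View pics/side0.png

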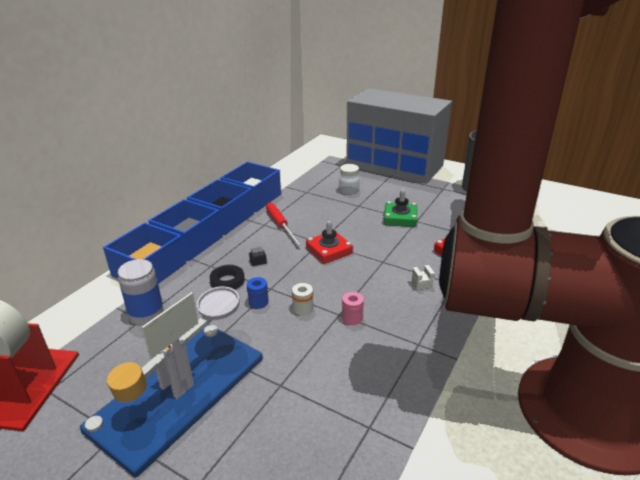

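Top view:
- Sleeves: blue (280,213), white (292,249) and pink (303,290). The white one with the orange band, side view (303,298), is meant.
- Red posts: (378,224) and (442,336). Left of the robot is a smaller column (y≈-col), so (378,224) is the one meant.
- Green post at (472,258), pan at (212,220).

I'll confirm these in a crop.

```bash
cat > h.py <<'E'
from station import ctrl
import cv2,numpy as np
C={n:ctrl.calibration(n) for n in("top","side")}
def ray(n,p):
    c=C[n];d=np.array([(p[0]-c['cx'])/c['fx'],(p[1]-c['cy'])/c['fy'],1]);R=np.array(c['R'])
    return -R.T@c['t'],R.T@d
def atz(n,p,z):
    o,d=ray(n,p);return o+d*(z-o[2])/d[2]
def proj(n,X):
    c=C[n];x=np.array(c['R'])@np.array(X)+c['t'];return np.array([c['fx']*x[0]/x[2]+c['cx'],c['fy']*x[1]/x[2]+c['cy']])
def tool(P):
    "shift in tool axes, cm, from the present pose to world TCP point P"
    o=ctrl.get_obs();R=cv2.Rodrigues(np.array(o['tool_rot']))[0]
    return np.round(R.T@(np.array(P)-o['tool_pos'])*100,2)
E
python3 - <<'E'
from h import *
t=cv2.imread("pics/top0.png");s=cv2.imread("pics/side0.png")
a=cv2.resize(t[190:350,100:500],None,fx=2,fy=2,interpolation=3);b=cv2.resize(s[180:350,200:460],None,fx=800/260/1.5,fy=800/260/1.5,interpolation=3)
b=b[:280];w=np.zeros((600,800,3),np.uint8);w[:320]=a;w[320:320+b.shape[0],:b.shape[1]]=b
cv2.imwrite("pics/crop.png",w)
# white sleeve top ring in top image
hsv=cv2.cvtColor(t,cv2.COLOR_BGR2HSV)
m=((hsv[...,2]>170)&(hsv[...,1]<60)).astype(np.uint8);k=np.zeros_like(m);k[235:265,280:308]=1
ys,xs=np.nonzero(m*k);print("ring bbox",xs.min(),xs.max(),ys.min(),ys.max(),len(xs))
e=((xs.min()+xs.max())/2,(ys.min()+ys.max())/2);print("sleeve",atz("top",e,.05))
print("sleeve lm side",atz("side",(305,305),0))
print("pan",atz("top",(211,220.5),.114),atz("side",(219,304),.114), "bal",atz("top",(180,227),0))
for nm,lo,hi in(("green",(45,100,60),(75,255,255)),("red",(0,150,80),(8,255,255))):
    m=cv2.inRange(hsv,lo,hi);n,_,st,ce=cv2.connectedComponentsWithStats(m)
    for i in range(1,n):
        if st[i,4]>400:print(nm,ce[i],st[i,4],atz("top",ce[i],.02))
print("red_top",atz("top",(380,221),.025),"green_top",atz("top",(471,259),.025),atz("side",(400,210),.025))
ctrl.get_image("top")
E
```

```text
ring bbox 284 299 241 255 146
sleeve [0.51152761 0.0211589  0.05      ]
sleeve lm side [0.51240897 0.00618571 0.        ]
pan [0.56721135 0.19077305 0.114     ] [0.56201589 0.18745756 0.114     ] bal [0.57676764 0.2944564  0.        ]
green [471.84512195 257.95853659] 820 [ 0.48200003 -0.39257691  0.02      ]
red [137.75409836 136.22051824] 1891 [0.80410779 0.40054668 0.02      ]
red [376.87146893 225.44350282] 708 [ 0.56408296 -0.17793185  0.02      ]
red [441.22341697 336.26642772] 837 [ 0.30763359 -0.31022546  0.02      ]
red [334.88269231 456.09230769] 520 [ 0.06039271 -0.06478851  0.02      ]
red [619.97930142 470.56403622] 773 [ 0.02367292 -0.66588897  0.02      ]
red [235.37719298 472.71403509] 570 [0.02987276 0.15068998 0.02      ]
red_top [ 0.57353194 -0.1851763   0.025     ] green_top [ 0.47909431 -0.38895773  0.025     ] [ 0.48264963 -0.39441561  0.025     ]
```

View pics/crop.png

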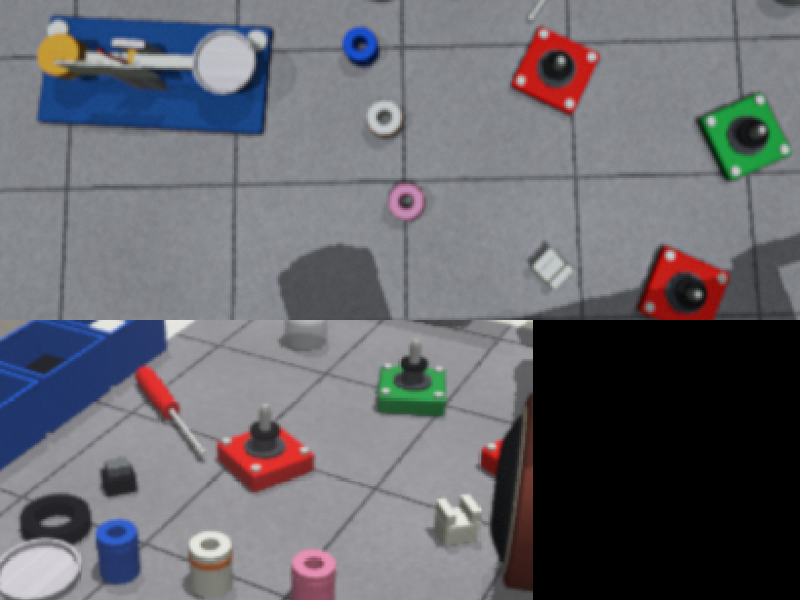

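White sleeve with the orange band confirmed, and the left red station (378,224) and green station (473.5,257.5) confirmed too. Next I refine positions from the ring, screw and dish centres.

Run:
```python
from h import *
print("sleeve top",atz("top",(291.7,248.3),.05),"side",atz("side",(302.4,290),.05))
print("pan",atz("top",(211.8,220.8),.118))
print("red",atz("top",(378,224),.026),"green",atz("top",(473.4,257.4),.026))
print("blue",atz("top",(280,212.3),.05),"pink",atz("top",(303,290.5),.05))
o=ctrl.get_obs();print(o['t'],cv2.Rodrigues(np.array(o['tool_rot']))[0].round(3))
print(tool((.51,.0205,.2)))
```

```text
sleeve top [0.51082738 0.02071149 0.05      ] side [0.50725164 0.02130397 0.05      ]
pan [0.56567499 0.18801596 0.118     ]
red [ 0.56632485 -0.18007831  0.026     ] green [ 0.48252733 -0.39440869  0.026     ]
blue [0.59537879 0.04674841 0.05      ] pink [ 0.41496872 -0.00343926  0.05      ]
0.85 [[ 0.923  0.386  0.   ]
 [ 0.386 -0.923 -0.   ]
 [-0.     0.    -1.   ]]
[ 47.85 -44.72   5.  ]
```

```bash
python3 -m handwheel '[[[47.9,-44.7,2],[0,0,0]],[[47.9,-44.7,2],[0,0,0]],[[47.9,-44.7,2],[0,0,0]],[[47.9,-44.7,2],[0,0,0]],[[47.9,-44.7,2],[0,0,0]]]' -1 40; python3 -c "
from h import *
print(tool((.509,.0207,.2)))"
```

```text
t: 1.48
tool_pos: [0.37, -0.2902, 0.2407]
tool_rot: [3.08, 0.617, 0.001]
contact_force: [0.9, 0.9, 0.7]
opening: 0.0855
grip_force: 0.0
[ 24.79 -23.35   4.06]
```

```bash
python3 -m handwheel '[[[24.8,-23.3,4],[0,0,0]],[[24.8,-23.3,4],[0,0,0]],[[24.8,-23.3,4],[0,0,0]],[[24.8,-23.3,4],[0,0,0]],[[24.8,-23.3,4],[0,0,0]]]'; python3 -c "
from h import *
print(tool((.509,.0207,.2)))"
```

```text
t: 2.1
tool_pos: [0.4969, -0.0067, 0.2042]
tool_rot: [3.08, 0.618, 0.002]
contact_force: [0.7, 0.4, 0.2]
opening: 0.0852
grip_force: 0.0
[ 2.17 -2.06  0.43]
```

```bash
python3 -m handwheel '[[[0,0,0],[0,0,0]]]'; python3 -c "
from h import *
print(tool((.509,.0207,.036)))"
```

```text
t: 2.22
tool_pos: [0.4967, -0.005, 0.2034]
tool_rot: [-3.077, -0.628, 0.001]
contact_force: [-0.1, -1.0, 0.1]
opening: 0.0852
grip_force: 0.0
[ 2.16 -1.86 16.74]
```

```bash
python3 -m handwheel '[[[2.15,-1.9,4],[0,0,0]],[[2.15,-1.9,8],[0,0,0]],[[2.15,-1.9,8],[0,0,0]],[[2.15,-1.9,8],[0,0,0]]]'
python3 - <<'E'
from h import *
print(tool((.509,.0207,.036)))
im=ctrl.get_image("side");cv2.imwrite("pics/s1.png",cv2.resize(im[180:380,200:440],None,fx=3,fy=3,interpolation=3))
E
```

```text
t: 2.72
tool_pos: [0.5096, 0.0163, 0.1256]
tool_rot: [3.08, 0.616, 0.003]
contact_force: [0.3, -0.0, 0.1]
opening: 0.0854
grip_force: 0.0
[ 0.1  -0.44  8.96]
```

View pics/s1.png

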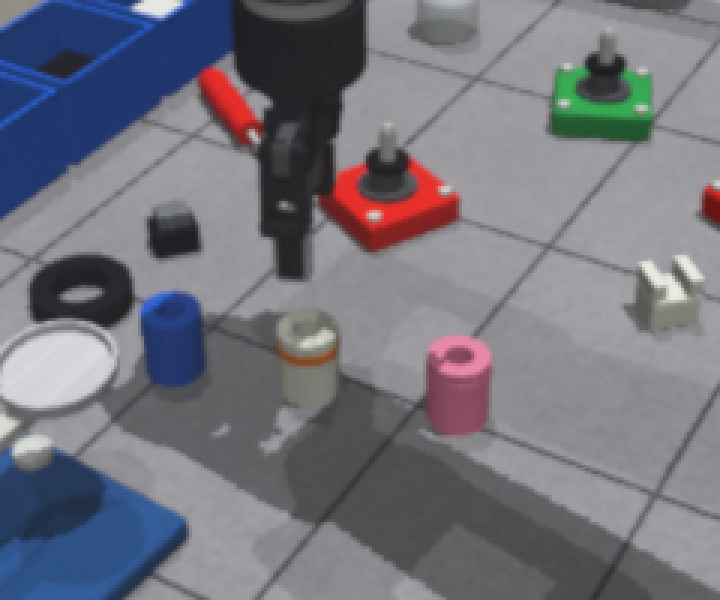

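The side view shows the sleeve at crop (308,330), directly below the open fingers at (292,270), with clear space around it. Going down and gripping.

```bash
python3 -m handwheel '[[[0.05,-0.3,4],[0,0,0]],[[0.05,-0.3,7],[0,0,0]],[[0.05,-0.3,8.95],[0,0,0]],[[0.05,-0.3,8.95],[0,0,0]],[[0.05,-0.3,8.95],[0,0,0]]]' && python3 -m handwheel '[[[0,0,0],[0,0,0]],[[0,0,0],[0,0,0]],[[0,0,0],[0,0,0]],[[0,0,0],[0,0,0]],[[0,0,0],[0,0,0]]]' 1 40
```

```text
t: 3.4
tool_pos: [0.5098, 0.0197, 0.0367]
tool_rot: [3.079, 0.617, 0.006]
contact_force: [0.1, 0.4, 0.7]
opening: 0.085
grip_force: 0.0
t: 4.03
tool_pos: [0.5087, 0.02, 0.0355]
tool_rot: [3.08, 0.618, 0.001]
contact_force: [-3.0, -0.9, 6.0]
opening: 0.0393
grip_force: 40.3
```

```bash
python3 -m handwheel '[[[0,0,-6],[0,0,0]],[[0,0,-12],[0,0,0]],[[0,0,-16.5],[0,0,0]],[[0,0,-16.5],[0,0,0]],[[0,0,-16.5],[0,0,0]]]'
python3 - <<'E'
from h import *
o=ctrl.get_obs();print(o['contact_force'],tool((.5657,.188,.2)))
im=ctrl.get_image("top")
print([(d['position'],d['score'],atz("top",d['position'],.114)) for d in ctrl.landmark_of("top","pan")])
im=ctrl.get_image("side");cv2.imwrite("pics/s2.png",cv2.resize(im[130:330,180:420],None,fx=3,fy=3,interpolation=3))
E
```

```text
t: 4.65
tool_pos: [0.5072, 0.0202, 0.1978]
tool_rot: [-3.079, -0.618, 0.004]
contact_force: [-0.5, -0.6, -3.0]
opening: 0.0389
grip_force: 41.3
[-0.45310117 -0.58443702 -2.98160835] [ 11.87 -13.23  -0.22]
[([209.6, 220.7], 0.95, array([0.56685119, 0.19382811, 0.114     ]))]
```

View pics/s2.png

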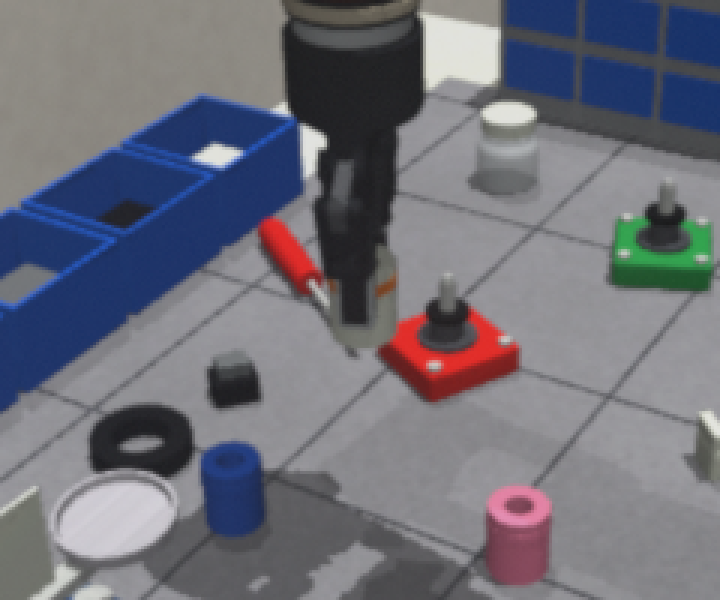

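The sleeve hangs upright in the fingers at crop (362,300). The pan rim's centre is at crop (115,517). Moving over the pan.

```bash
python3 -c "
from h import *
print(atz('side',(218.3,302.3),.119), tool((.565,.19,.2)))"; python3 -m handwheel '[[[6,-6.5,-0.2],[0,0,0]],[[11.9,-13.3,-0.2],[0,0,0]],[[11.9,-13.3,-0.2],[0,0,0]],[[11.9,-13.3,-0.2],[0,0,0]],[[11.9,-13.3,-0.2],[0,0,0]]]';python3 -c "
from h import *
print(tool((.565,.19,.16)))"
```

```text
[0.56140036 0.18904682 0.119     ] [ 11.92 -13.42  -0.35]
t: 5.42
tool_pos: [0.5658, 0.1885, 0.1997]
tool_rot: [3.08, 0.618, -0.005]
contact_force: [-0.0, -0.4, -1.7]
opening: 0.0395
grip_force: 41.4
[-0.   -0.17  3.97]
```

```bash
python3 -m handwheel '[[[0,0,3],[0,0,0]],[[0,0,4.4],[0,0,0]],[[0,0,4.6],[0,0,0]],[[0,0,4.6],[0,0,0]]]' && python3 -m handwheel '[[[0,0,0.1],[0,0,0]],[[0,0,0.2],[0,0,0]],[[0,0,0.3],[0,0,0]],[[0,0,0.3],[0,0,0]]]'
python3 - <<'E'
from h import *
im=ctrl.get_image("side");cv2.imwrite("pics/s3.png",cv2.resize(im[180:380,120:360],None,fx=3,fy=3,interpolation=3))
E
```

```text
t: 5.92
tool_pos: [0.5669, 0.1883, 0.1561]
tool_rot: [3.08, 0.617, 0.001]
contact_force: [0.3, -0.6, -1.0]
opening: 0.0394
grip_force: 41.4
t: 6.42
tool_pos: [0.5666, 0.1887, 0.1524]
tool_rot: [-3.08, -0.618, 0.0]
contact_force: [-0.5, -0.3, -1.8]
opening: 0.0399
grip_force: 41.4
```

View pics/s3.png

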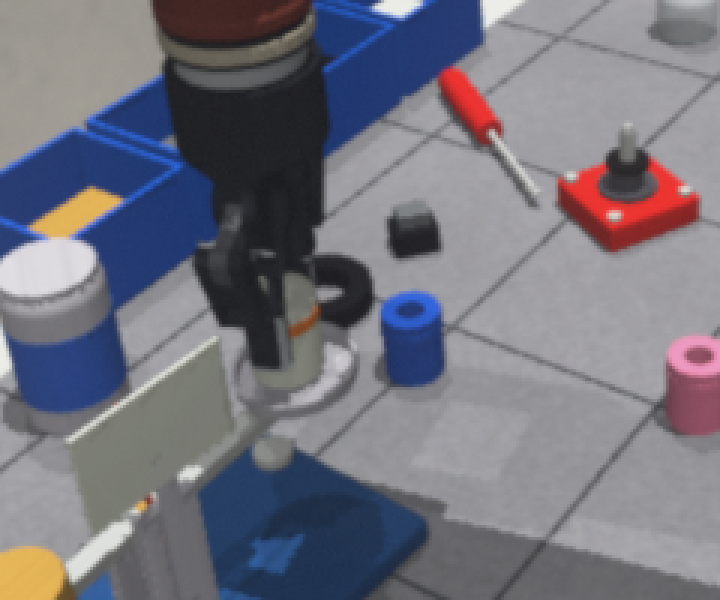

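The sleeve base (crop 290,378) is inside the dish (crop 298,370), about 3 mm toward +x. I'll correct this and settle down gently.

```bash
python3 -m handwheel '[[[-0.25,0,0],[0,0,0]],[[-0.25,0,0.1],[0,0,0]],[[-0.25,0,0.2],[0,0,0]],[[-0.25,0,0.3],[0,0,0]],[[-0.25,0,0.3],[0,0,0]]]'
```

```text
t: 7.1
tool_pos: [0.5643, 0.1877, 0.1495]
tool_rot: [3.08, 0.618, -0.0]
contact_force: [-0.1, 0.6, 0.2]
opening: 0.0398
grip_force: 41.4
```

```bash
python3 -m handwheel '[[[0,0,0.1],[0,0,0]],[[0,0,0.15],[0,0,0]],[[0,0,0.15],[0,0,0]]]' && python3 -m handwheel '[[[0,0,0],[0,0,0]],[[0,0,0],[0,0,0]],[[0,0,0],[0,0,0]],[[0,0,0],[0,0,0]]]' -0.5 && python3 -m handwheel '[[[0,0,-3],[0,0,0]],[[0,0,-8],[0,0,0]],[[0,0,-12],[0,0,0]],[[0,0,-12],[0,0,0]],[[0,0,-12],[0,0,0]]]' -1 && python3 -m handwheel '[[[0,0,0],[0,0,0]],[[0,0,0],[0,0,0]],[[0,0,0],[0,0,0]],[[0,0,0],[0,0,0]],[[0,0,0],[0,0,0]]]'
python3 - <<'E'
from h import *
im=ctrl.get_image("side");cv2.imwrite("pics/s4.png",cv2.resize(im[260:410,80:280],None,fx=4,fy=4,interpolation=3))
t=ctrl.get_image("top");cv2.imwrite("pics/t4.png",cv2.resize(t[150:280,80:260],None,fx=4,fy=4,interpolation=3))
E
```

```text
t: 7.48
tool_pos: [0.5644, 0.1877, 0.148]
tool_rot: [3.08, 0.618, 0.0]
contact_force: [-0.0, -0.8, -0.7]
opening: 0.0392
grip_force: 41.4
t: 7.98
tool_pos: [0.5644, 0.1878, 0.1481]
tool_rot: [-3.08, -0.618, -0.0]
contact_force: [0.3, -0.4, 0.2]
opening: 0.0643
grip_force: 0.0
t: 8.6
tool_pos: [0.564, 0.1877, 0.2673]
tool_rot: [-3.08, -0.618, 0.001]
contact_force: [-1.4, 0.1, -0.9]
opening: 0.0854
grip_force: 0.0
t: 9.22
tool_pos: [0.5643, 0.1877, 0.268]
tool_rot: [-3.08, -0.618, -0.0]
contact_force: [-0.1, 0.2, -0.8]
opening: 0.0853
grip_force: 0.0
```

View pics/s4.png

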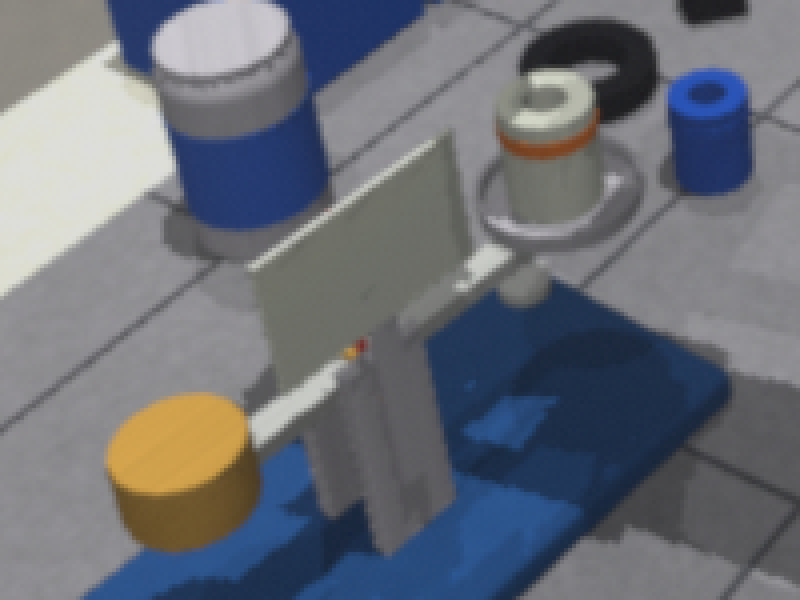

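Run:
```python
from h import *
def cen(im,n):
    h=cv2.cvtColor(im,cv2.COLOR_BGR2HSV);m=cv2.inRange(h,(12,120,60),(28,255,255))
    k=np.zeros_like(m);(k.__setitem__((slice(350,410),slice(90,155)),255) if n=="side" else k.__setitem__((slice(195,240),slice(105,145)),255))
    ys,xs=np.nonzero(m&k);return np.array([xs.mean(),ys.mean()]),len(xs)
pan=np.array([.5645,.188])
for n in("side","top"):
    a,na=cen(cv2.imread(f"pics/{n}0.png"),n);im=ctrl.get_image(n);b,nb=cen(im,n);print(n,a,na,b,nb,b-a)
    # predicted motion per tilt for a weight ~on +y arm
    bal=atz("top",(180,227),0)[:2];
    d=np.array([0,1]);
    for L in(.07,.08,.09):
        pv=pan+.11*d;
        f=lambda th:proj(n,[*(pv+L*np.cos(th)*d),.1+L*np.sin(th)])
        print(L,f(-.08),"to 0",f(0)-f(-.08),"to .08",f(.08)-f(-.08))
    cv2.imwrite(f"pics/{n}5.png",im)
t=im[205:240,130:200]; z=cv2.imread("pics/top0.png")[205:240,130:200]
cv2.imwrite("pics/cmp.png",np.vstack([cv2.resize(x,None,fx=8,fy=8,interpolation=3) for x in(z,t)]))
```

```text
side [126.22580645 381.44713262] 1116 [125.48890861 377.3487134 ] 1127 [-0.73689784 -4.09841922]
0.07 [136.04457835 386.46866267] to 0 [-0.94156058 -2.63207152] to .08 [-1.64467187 -5.50359841]
0.08 [130.68021075 391.72799663] to 0 [-1.1145545  -3.01172961] to .08 [-1.95244335 -6.30635135]
0.09 [125.21300648 397.08815373] to 0 [-1.29866044 -3.39179612] to .08 [-2.28135457 -7.11251957]
top [129.12232416 216.55657492] 327 [129.54355401 215.73170732] 287 [ 0.42122985 -0.82486761]
0.07 [133.97183377 225.55181693] to 0 [-1.12203779 -0.46620218] to .08 [-2.05431975 -0.94269773]
0.08 [129.68091372 225.73705715] to 0 [-1.30761748 -0.53157374] to .08 [-2.40054153 -1.0757011 ]
0.09 [125.39833201 225.92193741] to 0 [-1.49945013 -0.59664118] to .08 [-2.75989887 -1.20829046]
```

View pics/cmp.png

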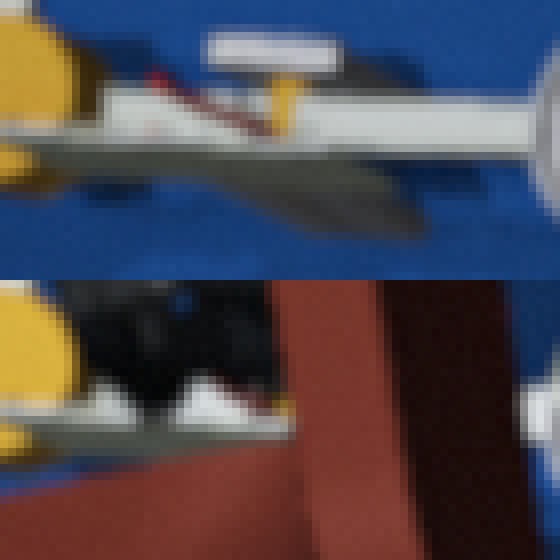

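The arm hides the pointer in the top view: only the initial pointer tip (crop 155,75) against the plate is visible. I'll move aside for a clear view.

```bash
python3 -m handwheel '[[[-4,6,0],[0,0,0]],[[-8,11,0],[0,0,0]],[[-12,16,0],[0,0,0]],[[-14,20,0],[0,0,0]],[[-14,20,0],[0,0,0]]]'
python3 - <<'E'
from h import *
t0=cv2.imread("pics/top0.png");s0=cv2.imread("pics/side0.png")
t=ctrl.get_image("top");s=ctrl.get_image("side")
def cen(im,b):
    m=cv2.inRange(cv2.cvtColor(im,cv2.COLOR_BGR2HSV),(12,120,60),(28,255,255))
    ys,xs=np.nonzero(m[b[0]:b[1],b[2]:b[3]]);return np.array([xs.mean()+b[2],ys.mean()+b[0]]).round(2),len(xs)
for a in(t0,t):print("top",cen(a,(195,240,105,145)))
for a in(s0,s):print("side",cen(a,(350,410,90,155)))
R=lambda x,f:cv2.resize(x,None,fx=f,fy=f,interpolation=3)
c=np.vstack([R(x[202:237,115:215],6) for x in(t0,t)]);d=np.hstack([R(x[330:390,115:165],5) for x in(s0,s)])
w=np.zeros((max(c.shape[0]+0,420),600,3),np.uint8);w[:c.shape[0],:]=c
cv2.imwrite("pics/cmp2.png",w)
E
```

```text
t: 10.05
tool_pos: [0.5118, -0.054, 0.2682]
tool_rot: [3.081, 0.608, 0.001]
contact_force: [-0.2, 0.4, -0.5]
opening: 0.0854
grip_force: 0.0
top (array([129.12, 216.56]), 327)
top (array([128.16, 215.97]), 333)
side (array([126.23, 381.45]), 1116)
side (array([125.46, 377.36]), 1127)
```

View pics/cmp2.png

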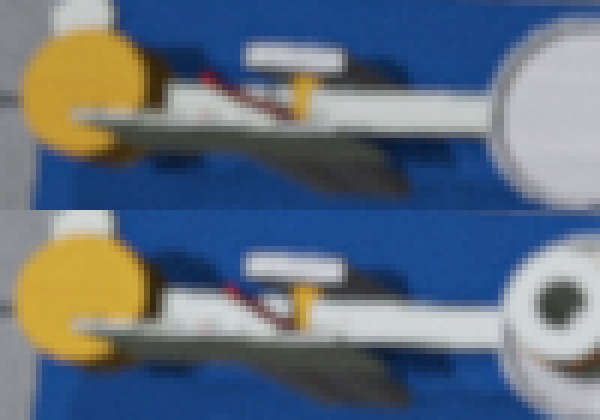

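The pointer tip moved from crop (208,77) to (232,82), so the beam left its upper stop, but the reading is close. I'll fit the beam geometry to all the pixel measurements from both views to get the tilt.

```bash
cat > fit.py <<'E'
from h import *
from scipy.optimize import least_squares
t0=cv2.imread("pics/top0.png");s0=cv2.imread("pics/side0.png");t=ctrl.get_image("top");s=ctrl.get_image("side")
def tip(im):
    h=im[205:222,142:165].astype(float);r=np.clip(h[...,2]-np.maximum(h[...,1],h[...,0])-60,0,None)
    ys,xs=np.mgrid[205:222,142:165];return np.array([(r*xs).sum(),(r*ys).sum()])/r.sum()
T0,T1=tip(t0),tip(t);print("tip",T0,T1)
obs=[("top",T0),("top",T1),("top",(129.12,216.56)),("top",(128.16,215.97)),("side",(126.23,381.45)),("side",(125.46,377.36)),
 ("top",(211.9,220.8)),("side",(218.4,302.3)),("top",(208.3,217.3)),("side",(216.2,283.7))]
names="tip0 tip1 cwT0 cwT1 cwS0 cwS1 panT panS ringT ringS".split()
def model(p):
    px,py,yaw,L,h,lx,Lp,th,ox,oy,btx,bty,bsx,bsy=p
    d=np.array([-np.sin(yaw),np.cos(yaw),0]);e=np.array([np.cos(yaw),np.sin(yaw),0]);k=np.array([0,0,1])
    pan=np.array([px,py,.095]);O=pan+.11*d
    def W(a,b,c,t): # along +arm a, lateral b, up c, tilt t (pan down>0)
        c_,s_=np.cos(t),np.sin(t);return O+d*(a*c_-c*s_)+k*(a*s_+c*c_)+e*b
    P=[W(0,lx,Lp,-.08),W(0,lx,Lp,th),*[W(L,0,h,x) for x in(-.08,th)]*2,*[W(-.11,0,.016,-.08)]*2,*[W(-.11+oy,ox,.06,th)]*2]
    b={"top":(btx,bty),"side":(bsx,bsy)}
    return [proj(n,X)+b[n]-np.array(o) for X,(n,o) in zip(P,obs)]
def res(p):return np.r_[np.ravel(model(p))/.3,np.array(p[10:])/1.,p[8]/.004,p[9]/.004,(p[2]-0)/.3]
for th0 in(-.05,.05):
    r=least_squares(res,[.565,.188,0,.08,0,.02,.08,th0,0,0,0,0,0,0],x_scale=[.01,.01,.1,.01,.01,.01,.01,.02,.005,.005,1,1,1,1])
    cov=np.linalg.inv(r.jac.T@r.jac);print(r.cost,r.x.round(4),"theta",r.x[7],"+-",cov[7,7]**.5)
for n,e in zip(names,model(r.x)):print(n,e.round(2),end="; ")
E
python3 fit.py
```

```text
tip [149. 215.] [nan nan]fit.py:6: RuntimeWarning: invalid value encountered in divide
  ys,xs=np.mgrid[205:222,142:165];return np.array([(r*xs).sum(),(r*ys).sum()])/r.sum()
Traceback (most recent call last):
  File "fit.py", line 22, in <module>
    r=least_squares(res,[.565,.188,0,.08,0,.02,.08,th0,0,0,0,0,0,0],x_scale=[.01,.01,.1,.01,.01,.01,.01,.02,.005,.005,1,1,1,1])
ValueError: Residuals are not finite in the initial point.
```

```bash
sed -i 's/-60,0/-25,0/; s/(208.3,217.3)/(207.9,216.9)/; s/(216.2,283.7)/(215.9,283.4)/; s/(218.4,302.3)/(218.0,302.0)/' fit.py; python3 fit.py
```

```text
tip [155.7755102  216.71938776] [158.76635514 216.53271028]
27.34910319716685 [ 5.6240e-01  1.8400e-01 -8.1500e-02  7.7200e-02  1.4900e-02 -2.5000e-03
  4.7100e-02  3.2000e-03  1.4000e-03  3.0000e-04 -1.4743e+00 -1.7719e+00
 -4.1440e-01  1.1233e+00] theta 0.0032129023858302862 +- 0.006199669372845708
27.349103197182586 [ 5.6240e-01  1.8400e-01 -8.1500e-02  7.7200e-02  1.4900e-02 -2.5000e-03
  4.7100e-02  3.2000e-03  1.4000e-03  3.0000e-04 -1.4743e+00 -1.7719e+00
 -4.1440e-01  1.1233e+00] theta 0.0032129296053329415 +- 0.006199669458701029
tip0 [ 0.54 -0.14]; tip1 [-0.66  0.13]; cwT0 [0.32 0.58]; cwT1 [0.52 0.61]; cwS0 [-0.63 -0.34]; cwS1 [-0.26  0.09]; panT [-0.68 -0.55]; panS [ 0.65 -0.35]; ringT [ 0.1  -0.47]; ringS [0.28 0.5 ];
```

```bash
sed -i 's/^T0,T1=.*/T0,T1=np.array([149.25,214.4]),np.array([153.25,215.25])/' fit.py; python3 fit.py
python3 - <<'E'
from h import *
s0=cv2.imread("pics/side0.png");s=ctrl.get_image("side")
for c in(222,228,234):
    for im in(s0,s):print(c,im[304:332,c].astype(int).mean(1).round().astype(int).tolist())
print("beam cols")
for c in(160,):
    for im in(s0,s):print(im[325:360,c].astype(int).mean(1).round().astype(int).tolist())
# cw ECC
a=cv2.cvtColor(s0,6)[350:410,95:148];b=cv2.cvtColor(s,6)[350:410,95:148]
W=np.eye(2,3,dtype=np.float32);W[1,2]=-4
print(cv2.findTransformECC(a,b,W,cv2.MOTION_TRANSLATION))
pan=[.5635,.188,.12]
print("pan px/8.8mm",proj("side",pan)-proj("side",[pan[0],pan[1],.1112]))
E
```

```text
26.913071594422075 [ 5.6240e-01  1.8400e-01 -8.2100e-02  7.7200e-02  1.4700e-02 -5.1000e-03
  7.7900e-02  5.5000e-03  1.5000e-03  3.0000e-04 -1.5213e+00 -1.7591e+00
 -4.2030e-01  1.0809e+00] theta 0.005487100822468484 +- 0.005640834240968477
26.913071594423702 [ 5.6240e-01  1.8400e-01 -8.2100e-02  7.7200e-02  1.4700e-02 -5.1000e-03
  7.7900e-02  5.5000e-03  1.5000e-03  3.0000e-04 -1.5213e+00 -1.7591e+00
 -4.2030e-01  1.0809e+00] theta 0.005487102393314907 +- 0.005640834352954464
tip0 [0.38 0.35]; tip1 [-0.48 -0.36]; cwT0 [0.34 0.58]; cwT1 [0.51 0.6 ]; cwS0 [-0.62 -0.3 ]; cwS1 [-0.27  0.05]; panT [-0.73 -0.53]; panS [ 0.65 -0.38]; ringT [ 0.12 -0.48]; ringS [0.28 0.53]; 222 [213, 213, 213, 213, 211, 208, 204, 205, 206, 201, 165, 120, 99, 99, 120, 141, 148, 149, 149, 147, 148, 150, 150, 151, 152, 152, 140, 107]
222 [116, 116, 116, 115, 115, 116, 116, 116, 116, 116, 121, 148, 165, 165, 151, 118, 99, 96, 106, 129, 139, 141, 143, 142, 143, 143, 132, 95]
228 [208, 204, 206, 206, 206, 205, 202, 191, 144, 102, 95, 104, 126, 146, 150, 148, 149, 150, 152, 155, 155, 154, 151, 133, 108, 111, 130
[... 267 characters left out ...]
51, 153, 147, 145, 145]
234 [192, 195, 193, 192, 193, 194, 192, 190, 187, 158, 115, 90, 86, 95, 121, 136, 140, 135, 118, 103, 114, 132, 141, 143, 144, 142, 138, 137]
beam cols
[115, 115, 114, 114, 114, 114, 114, 113, 115, 113, 113, 113, 114, 113, 113, 113, 113, 113, 113, 114, 113, 113, 113, 113, 113, 116, 126, 127, 141, 191, 211, 212, 210, 196, 198]
[108, 108, 108, 109, 108, 108, 108, 107, 108, 107, 106, 107, 107, 107, 108, 107, 107, 108, 106, 106, 107, 106, 107, 106, 107, 110, 126, 159, 189, 198, 198, 196, 184, 184, 159]
(0.9574734925459539, array([[ 1.        ,  0.        ,  0.19757167],
       [ 0.        ,  1.        , -4.068863  ]], dtype=float32))
pan px/8.8mm [-0.63704523 -4.16109668]
```

Run:
```python
from h import *
px,py,yaw=.5635,.1885,-.08
d=np.array([-np.sin(yaw),np.cos(yaw),0]);e=np.array([np.cos(yaw),np.sin(yaw),0]);k=np.array([0,0,1])
O=np.array([px,py,.095])+.11*d
W=lambda a,b,c,t:O+d*(a*np.cos(t)-c*np.sin(t))+k*(a*np.sin(t)+c*np.cos(t))+e*b
def lower(th,c,cols,r=.032):
    P=np.array([proj("side",W(-.11+r*np.cos(f),r*np.sin(f),c,th)) for f in np.linspace(0,2*np.pi,400)])
    P=P[P[:,1]>P[:,1].mean()];P=P[np.argsort(P[:,0])];return np.interp(cols,P[:,0],P[:,1])
cols=[222,228,234]
print("meas rows ~",[314.4,312.,307.5],[318.7,317.05,313.45])
for c,r in((.016,.031),(.016,.033),(.008,.031)):
    b=lower(-.08,c,cols,r);print(c,r,"start",b.round(1))
    for th in(-.03,-.015,0,.015,.03,.045):print(th,(lower(th,c,cols,r)-b).round(2))
print("cw dv meas -4.07, dx side -.3±.5; top (-.96,-.59)")
for L in(.07,.075,.08,.085):
  for h in(0,.015):
    f=lambda n,th:proj(n,W(L,0,h,th))
    print(L,h,f("side",-.08).round(1),f("top",-.08).round(1),"th:dv",[(th,(f("side",th)-f("side",-.08))[1].round(2),(f("top",th)-f("top",-.08)).round(2).tolist()) for th in(-.015,0,.015,.03)])
```

```text
meas rows ~ [314.4, 312.0, 307.5] [318.7, 317.05, 313.45]
0.016 0.031 start [313.9 311.  305.1]
-0.03 [2.11 2.57 3.59]
-0.015 [2.74 3.33 4.6 ]
0 [3.37 4.08 5.57]
0.015 [4.   4.83 6.53]
0.03 [4.64 5.57 7.46]
0.045 [5.27 6.31 8.38]
0.016 0.033 start [314.8 312.1 306.9]
-0.03 [2.07 2.5  3.29]
-0.015 [2.69 3.24 4.23]
0 [3.31 3.97 5.15]
0.015 [3.92 4.7  6.06]
0.03 [4.54 5.42 6.95]
0.045 [5.16 6.15 7.83]
0.008 0.031 start [317.8 315.1 309.8]
-0.03 [2.14 2.53 3.28]
-0.015 [2.78 3.28 4.22]
0 [3.42 4.03 5.15]
0.015 [4.07 4.77 6.06]
0.03 [4.71 5.51 6.96]
0.045 [5.36 6.25 7.85]
cw dv meas -4.07, dx side -.3±.5; top (-.96,-.59)
0.07 0 [130.2 385.1] [135.2 220.1] th:dv [(-0.015, np.float64(-2.1), [-0.91, -0.41]), (0, np.float64(-2.61), [-1.11, -0.5]), (0.015, np.float64(-3.13), [-1.29, -0.59]), (0.03, np.float64(-3.65), [-1.47, -0.69])]
0.07 0.015 [127.2 378.4] [131.9 218.7] th:dv [(-0.015, np.float64(-2.62), [-0.51, -0.4]), (0, np.float64(-3.24), [-0.61, -0.49]), (0.015, np.float64(-3.87), [-0.7, -0.58]), (0.03, np.float64(-4.5), [-0.79, -0.67])]
0.075 0 [127.3 387.6] [133.1 220. ] th:dv [(-0.01
[... 540 characters left out ...]
, -0.68]), (0.03, np.float64(-4.18), [-1.72, -0.78])]
0.08 0.015 [121.4 383.3] [127.7 218.6] th:dv [(-0.015, np.float64(-2.94), [-0.67, -0.46]), (0, np.float64(-3.64), [-0.8, -0.56]), (0.015, np.float64(-4.34), [-0.92, -0.67]), (0.03, np.float64(-5.06), [-1.04, -0.77])]
0.085 0 [121.6 392.6] [128.9 219.9] th:dv [(-0.015, np.float64(-2.56), [-1.14, -0.49]), (0, np.float64(-3.18), [-1.38, -0.61]), (0.015, np.float64(-3.8), [-1.62, -0.72]), (0.03, np.float64(-4.44), [-1.85, -0.83])]
0.085 0.015 [118.5 385.8] [125.5 218.5] th:dv [(-0.015, np.float64(-3.1), [-0.75, -0.49]), (0, np.float64(-3.83), [-0.9, -0.6]), (0.015, np.float64(-4.58), [-1.04, -0.71]), (0.03, np.float64(-5.33), [-1.17, -0.82])]
```

All three cues agree (counterweight ≈+0.014 rad, pan rim ≈+0.02, pointer tip ≈+0.02). They did not change between 9.2 s and 10 s, so the beam has settled with the pan side below level. The sleeve is **heavy → green post**. Going back to regrasp.

```bash
python3 -m handwheel '[[[5,-6,2],[0,0,0]],[[10,-12,4],[0,0,0]],[[14,-18,6],[0,0,0]],[[14,-20,7],[0,0,0]],[[14,-20,7],[0,0,0]]]'; python3 -m handwheel '[[[0,0,0],[0,0,0]],[[0,0,0],[0,0,0]]]'; python3 -c "
from h import *
print(tool((.5644,.1877,.140)))"
```

```text
t: 11.12
tool_pos: [0.5627, 0.1914, 0.1954]
tool_rot: [-3.078, -0.626, 0.007]
contact_force: [-0.7, -0.7, 0.1]
opening: 0.0855
grip_force: 0.0
t: 11.38
tool_pos: [0.5648, 0.1868, 0.1989]
tool_rot: [3.08, 0.616, 0.002]
contact_force: [0.2, -0.3, -0.2]
opening: 0.0855
grip_force: 0.0
[-0.01 -0.11  5.89]
```

```bash
python3 -m handwheel '[[[0,-0.05,3],[0,0,0]],[[0,-0.05,5],[0,0,0]],[[0,-0.05,5.8],[0,0,0]],[[0,-0.05,5.8],[0,0,0]]]' && python3 -m handwheel '[[[0,0,0],[0,0,0]],[[0,0,0],[0,0,0]],[[0,0,0],[0,0,0]],[[0,0,0],[0,0,0]],[[0,0,0],[0,0,0]]]' 1 25; python3 -m handwheel '[[[0,0,-3],[0,0,0]],[[0,0,-6],[0,0,0]],[[0,0,-10],[0,0,0]],[[0,0,-10],[0,0,0]]]' 1 70; python3 -c "
from h import *
print(tool((.4815,-.3944,.2)))"
```

```text
t: 11.88
tool_pos: [0.564, 0.1877, 0.1396]
tool_rot: [3.08, 0.617, -0.001]
contact_force: [-0.2, 0.3, -0.1]
opening: 0.0855
grip_force: 0.0
t: 12.5
tool_pos: [0.5646, 0.1882, 0.1404]
tool_rot: [3.08, 0.618, 0.002]
contact_force: [2.3, 0.0, 0.5]
opening: 0.0398
grip_force: 25.5
t: 13.0
tool_pos: [0.5657, 0.1887, 0.2438]
tool_rot: [-3.08, -0.618, -0.01]
contact_force: [-0.5, -0.0, -2.4]
opening: 0.0385
grip_force: 70.4
[-30.29  50.55   4.23]
```

```bash
python3 -m handwheel '[[[-3,5,0],[0,0,0]],[[-6.5,11,0],[0,0,0]],[[-10,16.5,0],[0,0,0]],[[-13,22,0],[0,0,0]],[[-16,27,0],[0,0,0]]]'; python3 -m handwheel '[[[-3,5,0],[0,0,0]],[[-6.5,11,0],[0,0,0]],[[-10,16.5,0],[0,0,0]],[[-13,22,0],[0,0,0]],[[-13,22,0],[0,0,0]]]'; python3 -m handwheel '[[[0,0,0],[0,0,0]]]'; python3 -c "
from h import *
print(tool((.4815,-.3944,.2)))"
```

```text
t: 13.62
tool_pos: [0.5199, -0.1184, 0.2376]
tool_rot: [-3.078, -0.618, 0.004]
contact_force: [0.8, -0.7, -1.7]
opening: 0.0383
grip_force: 70.6
t: 14.25
tool_pos: [0.4844, -0.3728, 0.2372]
tool_rot: [-3.079, -0.61, 0.004]
contact_force: [0.6, 0.0, -1.8]
opening: 0.0384
grip_force: 70.8
t: 14.38
tool_pos: [0.4855, -0.3698, 0.2378]
tool_rot: [-3.077, -0.615, 0.002]
contact_force: [0.1, 0.4, -2.1]
opening: 0.0386
grip_force: 70.9
[-1.32  2.13  3.78]
```

```bash
python3 - <<'E'
from h import *
def tri(a,b):
    A=[];r=[]
    for n,p in(("top",a),("side",b)):
        o,d=ray(n,p);d/=np.linalg.norm(d);M=np.eye(3)-np.outer(d,d);A.append(M);r.append(M@o)
    return np.linalg.lstsq(np.vstack(A),np.hstack(r),rcond=None)[0]
print("tip",tri((478.8,254.8),(402.2,191)))
print("sleeve0 ring",tri((291.5,248.1),(302.2,289.8)))
# screws in side: refine by bright low-sat blobs on green block
for n,f in(("top","pics/top0.png"),("side","pics/side0.png")):
    im=cv2.imread(f);h=cv2.cvtColor(im,cv2.COLOR_BGR2HSV)
    g=cv2.inRange(h,(45,80,40),(80,255,255));x,y,w,hh=cv2.boundingRect(g[150:300,380:520]);x+=380;y+=150
    m=((h[...,1]<90)&(h[...,2]>150)).astype(np.uint8);k=np.zeros_like(m);k[y:y+hh,x:x+w]=1
    nn,_,st,c=cv2.connectedComponentsWithStats(m*k);print(n,(x,y,w,hh),[(c[i].round(1).tolist(),int(st[i,4]),atz(n,c[i],.026)[:2].round(4).tolist()) for i in range(1,nn)])
E
python3 -m handwheel '[[[-1.3,2.1,3],[0,0,0]],[[-1.3,2.1,6.8],[0,0,0]],[[-1.3,2.1,6.8],[0,0,0]],[[-1.3,2.1,6.8],[0,0,0]]]'; python3 -c "
from h import *
print(tool((.482,-.3944,.15)))"
```

```text
tip [ 0.48080118 -0.39042237  0.08025495]
sleeve0 ring [0.51000802 0.02053468 0.04918736]
top (449, 237, 47, 43) [([479.8, 239.3], 17, [0.5241, -0.4124]), ([455.3, 250.0], 18, [0.5006, -0.3546]), ([480.5, 254.5], 4, [0.4888, -0.4111]), ([492.1, 264.0], 20, [0.4665, -0.4355]), ([467.4, 275.1], 19, [0.4424, -0.3776])]
side (384, 202, 34, 25) [([384.0, 202.0], 1, [0.5336, -0.4112]), ([389.9, 202.2], 9, [0.5201, -0.4174]), ([413.8, 202.9], 19, [0.466, -0.4436]), ([387.6, 213.9], 11, [0.5007, -0.3601]), ([413.5, 215.5], 8, [0.4429, -0.3836])]
t: 14.88
tool_pos: [0.4832, -0.3936, 0.173]
tool_rot: [3.079, 0.62, 0.001]
contact_force: [0.4, -0.2, -1.4]
opening: 0.0385
grip_force: 70.9
[-0.14  0.03  2.3 ]
```

```bash
python3 -m handwheel '[[[0,0,2.3],[0,0,0]],[[0,0,2.9],[0,0,0]],[[0,0,2.9],[0,0,0]]]'
python3 - <<'E'
from h import *
im=ctrl.get_image("side");c=im[110:230,340:460]
t=ctrl.get_image("top")[215:295,425:525]
w=np.zeros((600,800,3),np.uint8);w[:600,:600]=cv2.resize(c,(600,600),interpolation=3)
w[:160,600:]=cv2.resize(t,(200,160),interpolation=3)
for i in range(0,600,50):cv2.line(w,(i,0),(i,8),(0,255,255),1);cv2.line(w,(0,i),(8,i),(0,255,255),1)
cv2.imwrite("pics/g1.png",w);print(ctrl.get_obs()['tool_pos'])
E
```

```text
t: 15.25
tool_pos: [0.4828, -0.3945, 0.144]
tool_rot: [3.079, 0.618, 0.001]
contact_force: [-0.2, 0.3, -1.0]
opening: 0.0387
grip_force: 70.9
[ 0.48295968 -0.39502205  0.14455013]
```

View pics/g1.png

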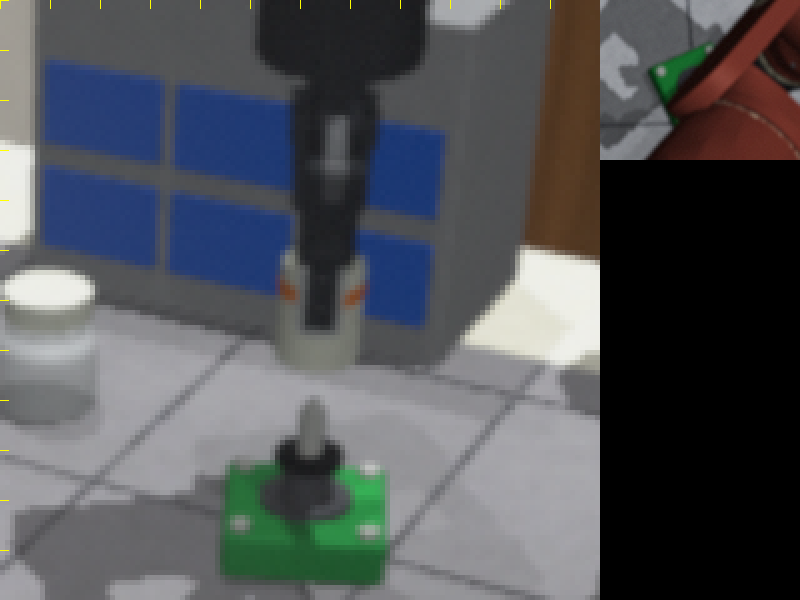

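The sleeve bottom (crop columns 274–359, row 370) hangs upright over the post (tip 313,400; collar centre 309,458; screws mean 305,497). Laterally it looks aligned along the leaning vertical; next I check depth.

Run:
```python
from h import *
px=lambda c,r:(340+(c+.5)/5-.5,110+(r+.5)/5-.5)
T=np.array([.4829,-.3948]);cam=-np.array(C["side"]["R"]).T@C["side"]["t"]
u=(cam[:2]-T)/np.linalg.norm(cam[:2]-T)
print("front edge sleeve meas",px(316.5,369),"pred",proj("side",[*(T+.02*u),.1085]))
s=px(305.5,497.5);print("block meas",s,"pred",proj("side",[*T,.026]),atz("side",s,.026))
print("tip meas",px(313.3,398),"pred z.08,.07",proj("side",[*T,.08]),proj("side",[*T,.07]))
print("collar top mid",px(308.5,450),proj("side",[*T,.052]),proj("side",[*T,.045]))
print("1mm depth ->",proj("side",[*(T+.001*u),.1085])-proj("side",[*T,.1085]))
```

```text
front edge sleeve meas (402.9, 183.4) pred [402.22042476 183.22869337]
block meas (400.7, 209.1) pred [399.99655546 209.5578535 ] [ 0.48228577 -0.3977908   0.026     ]
tip meas (402.26, 189.2) pred z.08,.07 [401.63669398 190.13968452] [401.32717573 193.80417848]
collar top mid (401.3, 199.6) [400.7767479  200.32088458] [400.56498584 202.82800902]
1mm depth -> [-0.01546575  0.1831044 ]
```

```bash
python3 -m handwheel '[[[0,0.1,1],[0,0,0]],[[0,0.1,2.0],[0,0,0]],[[0,0.1,2.4],[0,0,0]],[[0,0.1,2.8],[0,0,0]],[[0,0.1,2.8],[0,0,0]]]'; python3 -m handwheel '[[[0,0,0.2],[0,0,0]],[[0,0,0.4],[0,0,0]],[[0,0,0.4],[0,0,0]]]'
```

```text
t: 15.98
tool_pos: [0.4825, -0.3954, 0.1145]
tool_rot: [-3.08, -0.617, 0.001]
contact_force: [-0.3, 0.2, -1.0]
opening: 0.0384
grip_force: 70.9
t: 16.35
tool_pos: [0.4827, -0.3955, 0.1109]
tool_rot: [-3.08, -0.618, 0.0]
contact_force: [-0.3, 0.5, -1.8]
opening: 0.0384
grip_force: 70.9
```

```bash
python3 -m handwheel '[[[0,0,0.3],[0,0,0]],[[0,0,0.6],[0,0,0]],[[0,0,0.9],[0,0,0]],[[0,0,0.9],[0,0,0]]]'; python3 -m handwheel '[[[0,0,0.3],[0,0,0]],[[0,0,0.5],[0,0,0]],[[0,0,0.7],[0,0,0]],[[0,0,0.7],[0,0,0]]]'
```

```text
t: 16.85
tool_pos: [0.4825, -0.3953, 0.1014]
tool_rot: [-3.08, -0.618, 0.001]
contact_force: [-0.4, 0.2, -1.9]
opening: 0.0387
grip_force: 70.9
t: 17.35
tool_pos: [0.4826, -0.3954, 0.0947]
tool_rot: [-3.08, -0.618, 0.0]
contact_force: [-0.3, -0.1, -1.9]
opening: 0.0386
grip_force: 70.9
```

```bash
for i in 1; do :; done; python3 -m handwheel '[[[0,0,0.2],[0,0,0]],[[0,0,0.4],[0,0,0]],[[0,0,0.6],[0,0,0]],[[0,0,0.6],[0,0,0]]]'; python3 -m handwheel '[[[0,0,0.1],[0,0,0]],[[0,0,0.2],[0,0,0]],[[0,0,0.3],[0,0,0]],[[0,0,0.3],[0,0,0]]]'
```

```text
t: 17.85
tool_pos: [0.4829, -0.3957, 0.0894]
tool_rot: [3.08, 0.618, 0.001]
contact_force: [-0.4, 0.7, 2.4]
opening: 0.0386
grip_force: 71.4
t: 18.35
tool_pos: [0.4829, -0.3957, 0.086]
tool_rot: [3.08, 0.617, 0.001]
contact_force: [0.3, 0.8, 1.2]
opening: 0.0387
grip_force: 71.4
```

```bash
python3 -m handwheel '[[[0,0,0.1],[0,0,0]],[[0,0,0.2],[0,0,0]],[[0,0,0.3],[0,0,0]],[[0,0,0.3],[0,0,0]]]'; python3 -m handwheel '[[[0,0,0.05],[0,0,0]],[[0,0,0.05],[0,0,0]]]'
```

```text
t: 18.85
tool_pos: [0.483, -0.3957, 0.0837]
tool_rot: [3.08, 0.618, 0.0]
contact_force: [-0.5, 1.6, 6.0]
opening: 0.0385
grip_force: 71.6
t: 19.1
tool_pos: [0.483, -0.3957, 0.0835]
tool_rot: [3.08, 0.618, 0.0]
contact_force: [-0.3, 2.5, 6.8]
opening: 0.0385
grip_force: 71.8
```

```bash
python3 -m handwheel '[[[0,0,0.05],[0,0,0]],[[0,0,0.05],[0,0,0]]]'; python3 -m handwheel '[[[0,0,0.05],[0,0,0]],[[0,0,0.05],[0,0,0]]]'
```

```text
t: 19.35
tool_pos: [0.483, -0.3957, 0.0833]
tool_rot: [3.08, 0.618, 0.0]
contact_force: [-1.5, 2.6, 8.4]
opening: 0.0384
grip_force: 71.9
t: 19.6
tool_pos: [0.4831, -0.3957, 0.0832]
tool_rot: [3.08, 0.618, 0.0]
contact_force: [-1.4, 2.7, 10.1]
opening: 0.0379
grip_force: 72.1
```

```bash
python3 -m handwheel '[[[0,0,0.05],[0,0,0]],[[0,0,0.1],[0,0,0]],[[0,0,0.1],[0,0,0]],[[0,0,0.1],[0,0,0]],[[0,0,0.1],[0,0,0]]]'; python3 -m handwheel '[[[0,0,0],[0,0,0]],[[0,0,0],[0,0,0]],[[0,0,0],[0,0,0]]]'
```

```text
t: 20.23
tool_pos: [0.4831, -0.3957, 0.0829]
tool_rot: [3.08, 0.618, 0.0]
contact_force: [-2.8, 4.7, 13.6]
opening: 0.0385
grip_force: 72.4
t: 20.6
tool_pos: [0.4831, -0.3957, 0.0829]
tool_rot: [3.08, 0.618, 0.0]
contact_force: [-3.1, 4.4, 13.8]
opening: 0.0379
grip_force: 72.4
```

```bash
python3 -m handwheel '[[[0,0,-0.15],[0,0,0]],[[0,0,-0.32],[0,0,0]],[[0,0,-0.32],[0,0,0]]]'; python3 -m handwheel '[[[0,0,0],[0,0,0]],[[0,0,0],[0,0,0]],[[0,0,0],[0,0,0]],[[0,0,0],[0,0,0]]]' -1;  python3 -m handwheel '[[[0,0,-2],[0,0,0]],[[0,0,-5],[0,0,0]],[[0,0,-10],[0,0,0]],[[0,0,-14],[0,0,0]],[[0,0,-14],[0,0,0]]]'; python3 -m handwheel '[[[-4,-5,0],[0,0,0]],[[-8,-10,0],[0,0,0]],[[-12,-15,0],[0,0,0]],[[-12,-18,0],[0,0,0]],[[-12,-18,0],[0,0,0]]]'
python3 - <<'E'
from h import *
im=ctrl.get_image("side");h=cv2.cvtColor(im,cv2.COLOR_BGR2HSV)
m=cv2.inRange(h,(5,110,80),(20,255,255));k=np.zeros_like(m);k[170:215,385:425]=255
ys,xs=np.nonzero(m&k);print("band px",xs.min() if len(xs) else None,xs.max(),ys.min(),ys.max(),len(xs))
for z in(.045,.053):print(z,"pred band front",proj("side",[.476,-.377,z+.038]))
cv2.imwrite("pics/end.png",cv2.resize(im[140:240,350:450],(600,600),interpolation=3))
t=ctrl.get_image("top");cv2.imwrite("pics/endt.png",t)
print([(d['position'],d['score']) for d in ctrl.look_for("side","sleeve")],ctrl.get_obs()['t'])
E
```

```text
t: 20.98
tool_pos: [0.4829, -0.3956, 0.0838]
tool_rot: [3.08, 0.618, 0.001]
contact_force: [0.7, 0.7, 4.7]
opening: 0.039
grip_force: 71.4
t: 21.48
tool_pos: [0.4826, -0.3954, 0.0834]
tool_rot: [-3.08, -0.618, 0.0]
contact_force: [-0.1, -0.3, 0.2]
opening: 0.0855
grip_force: 0.0
t: 22.1
tool_pos: [0.4847, -0.3975, 0.2311]
tool_rot: [3.071, 0.616, 0.009]
contact_force: [0.1, 0.3, 0.6]
opening: 0.0854
grip_force: 0.0
t: 22.72
tool_pos: [0.3017, -0.2745, 0.2235]
tool_rot: [3.079, 0.618, 0.001]
contact_force: [0.4, -0.9, 0.7]
opening: 0.0852
grip_force: 0.0
band px 395 409 190 193 39
0.045 pred band front [401.51492127 192.6627413 ]
0.053 pred band front [401.76763805 189.67457073]
[([401.8, 189.9], 0.91), ([353.2, 306.8], 0.9), ([258.2, 292.7], 0.74), ([349.3, 179.8], 0.25)] 22.875
```

The sleeve stands on the green post (band at side pixel 395–409, 190–193, matching an underside of about 45 mm). The stop was felt at its 12 N/mm stiffness and held at about 15 N for over 0.3 s. Handing in.

```bash
python3 -c "
from station import ctrl
print(ctrl.finish_job())"
```

```text
the job is handed in; nothing more can be done
None
```

The sleeve read heavy, though only just: the pan settled about 0.015 rad below level. I put it over the green post, pressed it to the stop at about 15 N, released it, and handed the job in at about 23 s.

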